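Prime the cooling-water pump

ROBOT

A 7-joint arm with a two-finger parallel gripper is mounted at the origin on the work surface. World frame = base frame: x ahead of the robot, y to its left, z up, the work surface at z = 0. Lengths are in m, angles in rad, forces in N, time in s.
With the tool pointing down it reaches from about 0.425 to 0.875 m from the base axis. Payload 9.9 kg.
Tool frame: the origin (TCP) lies midway between the tips of the shut fingers; the grasp point (between the pads) lies 19 mm behind it (arm.hold_point_z is the distance from the TCP to the grasp point, in m); x points along the fingers, y is the direction in which the jaws open and shut, and the axes are right-handed (so a half turn about x gives the same grasp; the last joint's range is limited). The gripper opens to 85 mm and grips with 20 to 120 N. Pads are 22 mm wide; open, the fingers measure 114 mm over their backs; the gripper's body (76 mm by 85 mm) begins 54 mm behind the grasp point. The pads swing forward as they close: fully open they stand 13 mm farther back than shut.
Start: joints at [-1.228, 0.576, 0.025, 1.437, -0.015, 1.129, -0.057], TCP at [0.279, 0.614, 0.231] pointing down, gripper open.
Joint ranges: [-2.76, 2.76], [-0.34, 2.15], [-1.52, 1.57], [0.19, 2.46], [-1.09, 4.23], [0.17, 1.99], [-2.82, 2.82]. Speed limits (rad/s): [2.22, 2.22, 3.01, 3.01, 3.14, 3.14, 3.14].

INTERFACE

Orientations are given as a rotation vector (axis times angle).
In Python, from workcell import state, read_camera, camera_info, workorder, arm gives the robot as it stands. The module is installed in compiled form; this text tells all that it offers.
- The arm moves only by the shell command python3 -m crank 'ROWS' [OPENING]. ROWS is a JSON object of lists of equal length, an entry for each row: "dp": the shift along the tool's x, y, z in cm, a list of three; "dr": the turn, a rotation vector about the tool's x, y, z in rad, a list of three. In form: {"dp": [[dx, dy, dz], ...], "dr": [[rx, ry, rz], ...]}. A call has 1 to 5 rows; each row shifts and turns the pose as measured when the row begins, along the tool's axes as they then stand; what a row does not reach is not made up. A row lasts 1/8 s, in which the tool goes at most 62.5 mm and 10.7 degrees, less where a joint would pass 70% of its speed; a pose out of reach is approached as far as the arm can. A call is refused whole if a number of a shift passes 6.25 or a number of a turn 0.188, either way. A call with a gripper value outside its range is refused whole. OPENING is the finger opening in cm, from 0 to 8.54, set as the call begins (- or left out, the last holds). The fingers move at their own pace and stop on an object; the grip force is fixed at half the most. Time passes only in rows, so rows that do not move let the fingers close. It gives the time, the measured TCP pose, the force and the opening at its end, in the units of the state.
- state(): the state, without advancing time (a new reading comes with each control period).
- read_camera(name): name is "side" or "top" or "wrist"; returns (picture, depth): 420x560x3 uint8, blue, green, red; 420x560 float32, m along the optical axis (not along the pixel's ray), 0 where there is no reading.
- camera_info(name): a dict with "fovy" (degrees; the focal length in pixels is half the picture's height over the tangent of half this angle, whatever the lens; pixels are square), "cx", "cy" (the principal point, pixels), "eye" and "orientation" of the camera in the world. Camera axes: x right, y down, z forward; pixel columns grow to the right and rows downward; lengths in m; the calibration is good to about 2 mm. A picture is of the moment at which its call begins: read the wrist's pose just before it. camera_info takes no time and is no camera call; for the wrist camera it gives the pose at the moment of the call.
- workorder.job_done(): hands the job in, once; it reports no verdict.
The state is a dict: "t": time; "joints": joint angles; "dq": joint speeds; "effort": joint torques, N m; "ee_pos": TCP position; "orientation": TCP orientation; "force": force on the tool from outside, world axes, zero at the start; "moment": the same for the moment, N m; "opening": finger opening in m.
Only numpy, scipy, OpenCV 4.12 (cv2) and the standard library are available. Lean on these libraries where they do the work, as an engineer would, in place of code of your own. Each camera call takes 0.05 s, during which the arm holds its last target. There are 200 camera calls.

TASK

On the lab bench, switch on the cooling-water pump: lift the guard cover on the blue switch box by its tab and swing it back until it stays open, flip the toggle beneath it fully over to its other side, then tip the cover forward so that it drops shut over the toggle again. Leave the bare, unguarded toggle on the other blue box as it is.

Things in the scene. Friction and masses are not known exactly. Their poses are not given: they have to be found in the camera images.
- pump_box: Blue box fixed to the bench, 110 (x) by 120 (y) by 50 mm high, brass stub on its +y side. Origin: centre of underside; x from front (robot side) to back, z up; yaw within 21 deg. On it an aluminium hood (guard), 90 by 80 by 50 mm high, spans x -45 to 45, z 52 to 102 mm when shut, and swings up and back about a hinge line along y through x 45, z 52 mm. Hinge, tab and toggle lie on y = 0.
- guard_tab (a point): Pinch point on the guard's black tab, mid-thickness; when shut at x -77, y 0, z 64 mm of the box; turns with the guard (its axes are the box's when shut). The tab is 20 mm wide (y), 8 mm thick, sticks out 45 mm from the hood's front wall (x -90 to -45 mm), its last 35 mm beyond the box's front with free bench below.
- guard (a joint): Guard angle (rad): 0 shut, 1.85 back at its stop. Weight and a light spring (under 1.5 N at the tab) shut it if released below 1.3; released beyond 1.5 it stays back, at 1.85, the tab upright leaning back: tab's end 47 mm behind the hinge, 174 mm above the bench; hood up to 75 mm behind the hinge and 140 mm above the bench. Pushed forward by the tab from behind to under 1.2 it drops.
- pump_toggle (a joint): Angle of the steel lever under the guard (rad): starts 0 to 0.1 (off, leans to box -y); 0.9 is fully on, leans to +y. Pivot at x -12, y 0, z 52 mm of the box, 8 mm thick, with a 13 mm ball 38 mm from the pivot: its centre at y -17 off, y +17 mm on, z 86 mm. Some 1.5 N at the ball moves it; it stays where left.
- lamp_toggle_tip (a point): Centre of the ball of a like lever, bare, on the other, smaller blue box (100 by 90 by 45 mm high, fixed, no guard): the lamp's switch, to be left alone. The boxes stand side by side, either one on the left, 200 to 460 mm apart.
Mind the look-alikes: they are no part of the job. Of the things that look like the pump_box, the smallest one is meant.

How it is judged:
By the outcome, as a careful person would: the job done as asked, in the order asked, and still so for the second after the job is handed in, with the robot touching nothing.
It also fails if it takes over 58 s, if anything falls off the work surface, if the arm or the gripper's body presses on something with over 40 N, if the wrist force passes 120 N, or if a joint passes its speed limit or range.

## Working session

There is one attempt and no reset: what is moved stays moved. The work goes in short steps, Python scripts to look and compute and a shell command to move; the robot and the scene stay as the last step left them, time stands still between calls to the robot, and variables do not carry over. Pictures are saved under pics/ and viewed, on a budget of 10 in all, crops included, one or two more only if the job needs it, and the job is handed in when it is done.

```bash
mkdir -p pics; cat > h.py <<'E'
import numpy as np, cv2
from scipy.spatial.transform import Rotation as R
from workcell import state, read_camera, camera_info, workorder, arm
def cam(n):
    i=camera_info(n); p,d=read_camera(n); return p,d,i
def mat(o):
    o=np.array(o,float)
    return o if o.shape==(3,3) else (R.from_quat(o).as_matrix() if o.size==4 else R.from_rotvec(o).as_matrix())
def world(i,u,v,z):
    f=210/np.tan(np.radians(i['fovy'])/2)
    c=np.stack([(u-i['cx'])/f*z,(v-i['cy'])/f*z,z*np.ones_like(u*1.0)],-1)
    return c@mat(i['orientation']).T+np.array(i['eye'])
def cloud(d,i):
    v,u=np.mgrid[0:420,0:560]; return world(i,u,v,d)
E
python3 - <<'E'
from h import *
for n in('top','side'):
    p,d,i=cam(n); print(n,i); cv2.imwrite(f'pics/{n}0.png',p); np.savez(f'{n}0.npz',p=p,d=d)
print(state(), [a for a in dir(arm) if a[0]!='_'], arm.hold_point_z)
E
```

```text
top {'fovy': 45.17421446677448, 'cx': 288.58941324550307, 'cy': 208.08353308080115, 'eye': array([0.48671834, 0.0331943 , 1.15530484]), 'orientation': array([-2.16847462,  2.20310896, -0.08171077])}
side {'fovy': 51.952494563471646, 'cx': 276.2692222088812, 'cy': 209.54141827730476, 'eye': array([ 0.33264814, -0.63069329,  0.58533653]), 'orientation': array([-2.17555232,  0.35533059, -0.1751327 ])}
{'t': 0.1, 'joints': array([-1.22781301,  0.57644782,  0.02484917,  1.43784352, -0.01500287,
        1.12900441, -0.05648902]), 'dq': array([-0.00064851, -0.00406319,  0.00053806, -0.00410211, -0.00104799,
        0.00088271,  0.00019923]), 'effort': array([ 5.77730360e-03, -7.67309618e+01,  2.25727648e+00, -2.86607176e+01,
        1.56875839e-02,  8.61811219e-03,  8.50795573e-06]), 'ee_pos': array([0.27923397, 0.61407573, 0.23052219]), 'orientation': array([ 0.33352942,  1.54500604, -0.33589774]), 'force': array([ 0.11509169, -0.44266605,  0.56781289]), 'moment': array([ 0.04003469,  0.0705638 , -0.03120563]), 'opening': 0.0851273652308462} ['PlanningError', 'hold_point_z'] 0.0187
```

View pics/top0.png

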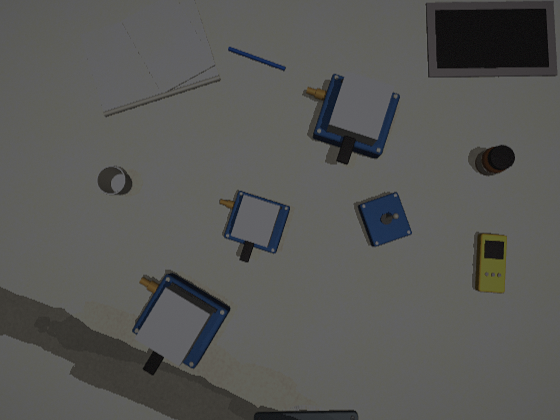

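View pics/side0.png

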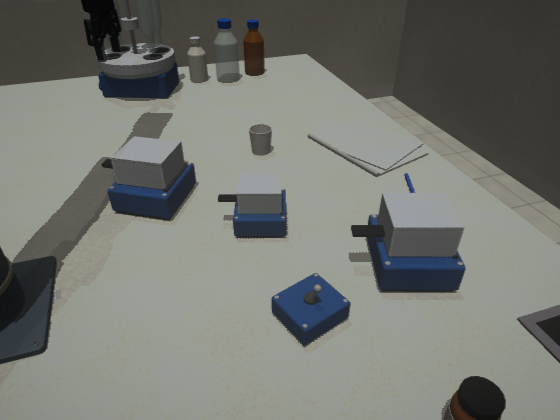

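Three guarded boxes appear in the top view, at (357,115), (257,222) and (181,320). The bare lamp box is at (385,219). The middle box at (257,222) looks smallest, so I'll check its measured size and confirm it in a crop.

```bash
python3 - <<'E'
from h import *
z=np.load('top0.npz');p,d=z['p'],z['d'];i=camera_info('top');W=cloud(d,i)
hsv=cv2.cvtColor(p,cv2.COLOR_BGR2HSV)
for c in[(357,115),(257,222),(181,320),(385,219)]:
    m=np.zeros(d.shape,bool);m[max(0,c[1]-60):c[1]+60,c[0]-60:c[0]+60]=1
    if c[0]==257: m[:]=0;m[185:270,215:300]=1
    if c[0]==385: m[:]=0; m[185:250,350:420]=1
    zz=W[...,2]
    top=m&(zz>np.percentile(zz[m],90)-.012) if c[0]!=385 else m&(zz>.038)
    r=cv2.minAreaRect(W[top][:,:2].astype(np.float32)); print(c,'top z',np.median(zz[top]).round(4),r)
    b=m&(hsv[...,0]>95)&(hsv[...,0]<130)&(hsv[...,1]>110)&(zz>.03)
    r=cv2.minAreaRect(W[b][:,:2].astype(np.float32)); print('  blue z',np.median(zz[b]).round(4),r)
    k=m&(hsv[...,2]<45)&(hsv[...,1]<90)&(zz>.045)
    if k.any(): print('  black',W[k].mean(0).round(4),k.sum(), cv2.minAreaRect(W[k][:,:2].astype(np.float32)))
    print('  px of base z', zz[m].min())
# lamp ball etc
l=W[185:250,350:420].reshape(-1,3); l=l[l[:,2]>.065];print('lamp high',l.mean(0),len(l))
cv2.imwrite('pics/c1.png',cv2.convertScaleAbs(cv2.resize(p[170:280,205:425],None,fx=3.6,fy=3.6,interpolation=2),alpha=1.8))
E
```

```text
(357, 115) top z 0.1342 ((0.648468017578125, -0.07987122237682343), (0.10552475601434708, 0.38033077120780945), 70.55280303955078)
  blue z 0.0655 ((0.6533225178718567, -0.08271181583404541), (0.15523532032966614, 0.3904176354408264), 71.05567169189453)
  black [ 0.7029 -0.0963  0.1053] 683 ((0.6556408405303955, -0.07526065409183502), (0.13030919432640076, 0.37974798679351807), 76.23738861083984)
  px of base z -0.007877510635103446
(257, 222) top z 0.1024 ((0.5310767889022827, 0.08183184266090393), (0.12043121457099915, 0.08995785564184189), 71.46483612060547)
  blue z 0.0501 ((0.5350187420845032, 0.0905008614063263), (0.13914130628108978, 0.10781652480363846), 71.70748901367188)
  black [0.4796 0.1185 0.0731] 197 ((0.5149157643318176, 0.09786154329776764), (0.14036722481250763, 0.1342732012271881), 72.2625961303711)
  px of base z -0.008202799018252271
(181, 320) top z 0.1337 ((0.4035935401916504, 0.19545690715312958), (0.12394113093614578, 0.3429200053215027), 46.99672317504883)
  blue z 0.065 ((0.4033660590648651, 0.20640064775943756), (0.1679382175207138, 0.3458162844181061), 51.600826263427734)
  black [0.3234 0.2636 0.0915] 734 ((0.3871280550956726, 0.219030499458313), (0.16805130243301392, 0.3867454528808594), 51.67325973510742)
  px of base z -0.008746660252109573
(385, 219) top z 0.0456 ((0.5118772387504578, -0.0993986427783966), (0.09974288195371628, 0.26775187253952026), 18.006637573242188)
  blue z 0.0454 ((0.5132622122764587, -0.09813278913497925), (0.09698937088251114, 0.2664202153682709), 17.582712173461914)
  black [ 0.5435 -0.1848  0.0553] 36 ((0.5407856702804565, -0.18229612708091736), (0.02118736505508423, 0.02046183869242668), 75.28958129882812)
  px of base z -0.006331088244402094
lamp high [ 0.52365544 -0.11694399  0.44549651] 65
```

View pics/c1.png

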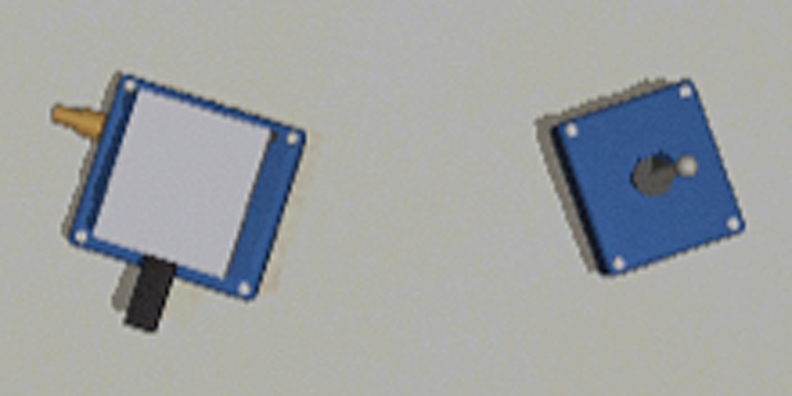

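The crop shows the middle box at about (190,185), with its brass stub on the left and its tab at (150,295). The bare lamp lever is on the right at about (660,170). The hood top at 102 mm and base top at 50 mm match pump_box, and the other two boxes have tops near 134 mm. Now I'll fit the pose cleanly.

```bash
python3 - <<'E'
from h import *
z=np.load('top0.npz');p,d=z['p'],z['d'];i=camera_info('top');W=cloud(d,i);zz=W[...,2]
hsv=cv2.cvtColor(p,cv2.COLOR_BGR2HSV)
m=np.zeros(d.shape,bool);m[185:270,215:300]=1
def rect(k):
    k=cv2.morphologyEx(k.astype(np.uint8),cv2.MORPH_OPEN,np.ones((3,3)))
    n,l,s,c=cv2.connectedComponentsWithStats(k); k=l==1+np.argmax(s[1:,4]); return cv2.minAreaRect(W[k][:,:2].astype(np.float32)),np.median(W[k],0).round(4)
print('hood',rect(m&(zz>.095)&(zz<.11)))
b=m&(zz>.043)&(zz<.057)
# whole-box silhouette at z=.05 : intersect blue+hood pixels with plane z=.05 for outer edges
print('blue',rect(m&(zz>.043)&(zz<.115)&((zz<.057)|(zz>.09))))
k=m&(hsv[...,2]<60)&(zz>.06)&(zz<.075); print('tab',rect(k))
# lamp
n=np.zeros(d.shape,bool);n[185:250,350:420]=1
print('lamp',rect(n&(zz>.04)&(zz<.05))); q=n&(zz>.055)&(zz<.1);print('ball',W[q&(zz>.07)].mean(0),q.sum())
# rim screws: px from crop ->full
px=np.array([[130,87],[292,138],[81,236],[244,288]])/3.6+[205,170]
f=210/np.tan(np.radians(i['fovy'])/2)
r=np.c_[(px[:,0]-i['cx'])/f,(px[:,1]-i['cy'])/f,np.ones(4)]@mat(i['orientation']).T
e=np.array(i['eye']);s=(.051-e[2])/r[:,2];s4=e+r*s[:,None];print(s4.round(4),s4.mean(0).round(4))
a=s4[0]-s4[2]+s4[1]-s4[3];print('yaw x',np.arctan2(a[1],a[0])); a=s4[0]-s4[1]+s4[2]-s4[3];print('yaw y',np.arctan2(-a[0],a[1]))
s=state();print(mat(s['orientation']).round(3))
ci=camera_info('wrist');print(ci)
E
```

```text
hood (((0.5374835729598999, 0.10082603991031647), (0.08023899048566818, 0.08998896926641464), 71.59515380859375), array([0.537 , 0.1007, 0.1024]))
blue (((0.5374271273612976, 0.10078796744346619), (0.12007071077823639, 0.10984911024570465), 71.37115478515625), array([0.5363, 0.0967, 0.1007]))
tab (((0.47385644912719727, 0.12187808752059937), (0.020000377669930458, 0.04242248833179474), 70.77824401855469), array([0.4744, 0.1224, 0.0684]))
lamp (((0.5390598773956299, -0.18289847671985626), (0.09990818053483963, 0.09012763202190399), 18.21415138244629), array([ 0.5358, -0.1806,  0.0454]))
ball [ 0.54260261 -0.19465658  0.08423068] 52
[[0.5988 0.1336 0.051 ]
 [0.5661 0.0352 0.051 ]
 [0.5085 0.1641 0.051 ]
 [0.4755 0.0657 0.051 ]] [0.5372 0.0996 0.051 ]
yaw x -0.32529603356806835
yaw y -0.32253466076195675
[[-0.001  0.414  0.91 ]
 [-0.001  0.91  -0.414]
 [-1.    -0.002  0.   ]]
{'fovy': 63.89287731872025, 'cx': 285.75000701390525, 'cy': 208.17466472983799, 'eye': array([0.21486889, 0.64298957, 0.37420113]), 'orientation': array([2.43394706, 1.56718046, 0.22472263])}
```

```bash
cat >> h.py <<'E'
O=np.array([.5374,.1007,0]);B=R.from_euler('z',-.323).as_matrix()
def st():
    s=state();b=B.T@(s['ee_pos']-O)*1000
    M=B.T@mat(s['orientation']);D=np.array([[0,0,1],[0,1,0],[-1,0,0.]])
    rv=R.from_matrix(M.T@D).as_rotvec()
    print('t %.2f tcp box mm'%s['t'],b.round(1),'dr to down',rv.round(3),'Fbox',(B.T@s['force']).round(1),'open %.1f'%(s['opening']*1000),'q',s['joints'].round(2))
E
python3 -m crank '{"dp":[[0,0,0],[0,-4.5,3.65],[0,-4.5,3.65],[0,-4.5,3.65],[0,-4.5,3.65]],"dr":[[-0.104,0,0],[0,0,0],[0,0,0],[0,0,0],[0,0,0]]}' 5.5
python3 -c "from h import *;st()"
```

```text
t: 0.72
ee_pos: [0.3601, 0.3949, 0.2274]
orientation: [0.241, 1.56, -0.248]
force: [1.0, -0.5, 0.9]
opening: 0.0552
t 0.72 tcp box mm [-261.5  222.7  227.4] dr to down [ 0.012 -0.002  0.005] Fbox [ 1.1 -0.2  0.9] open 55.2 q [-0.92  0.37  0.01  1.81 -0.    0.96  0.34]
```

```bash
python3 -m crank '{"dp":[[0,-4.5,3.6],[0,-4.5,3.6],[0,-4.5,3.6],[0,-4.5,3.6],[0,-4,3.4]],"dr":[[0.012,0,0],[0,0,0],[0,0,0],[0,0,0],[0,0,0]]}'
python3 -m crank '{"dp":[[2,0,0],[0,0,0]],"dr":[[0,0,0],[0,0,0]]}'
python3 -c "from h import *;st()"
```

```text
t: 1.35
ee_pos: [0.4612, 0.12, 0.2277]
orientation: [0.251, 1.559, -0.258]
force: [0.8, 0.1, 0.4]
opening: 0.0548
t: 1.6
ee_pos: [0.4623, 0.1148, 0.2075]
orientation: [0.256, 1.557, -0.266]
force: [-0.6, -0.1, 0.2]
opening: 0.0554
t 1.60 tcp box mm [-75.7 -10.4 207.5] dr to down [-0.009 -0.001  0.007] Fbox [-0.6 -0.3  0.2] open 55.4 q [-0.42  0.31  0.1   1.98 -0.04  0.86  0.94]
```

```bash
python3 -m crank '{"dp":[[4.5,0.6,-0.2],[4,0.4,-0.1],[0,0,0]],"dr":[[-0.009,0,0.007],[0,0,0],[0,0,0]]}'
python3 - <<'E'
from h import *
st();p,d,i=cam('wrist');cv2.imwrite('pics/w1.png',cv2.convertScaleAbs(p,alpha=1.6));W=cloud(d,i)
Wb=(W-O)@B
np.savez('w1.npz',p=p,Wb=Wb,d=d)
zz=Wb[...,2];v=p.max(2)
k=(d>0)&(v<50)&(zz>.06)&(zz<.076)&(Wb[...,0]>-.1)&(Wb[...,0]<-.045)&(abs(Wb[...,1])<.03)
if k.any(): print('tab',k.sum(),np.median(Wb[k],0),np.percentile(Wb[k],[3,97],axis=0).round(4))
k=(d>0)&(zz>.097)&(zz<.108)&(abs(Wb[...,0])<.06)&(abs(Wb[...,1])<.06)
if k.any(): print('hood',k.sum(),np.percentile(Wb[k],[2,98],axis=0).round(4))
E
```

```text
t: 1.98
ee_pos: [0.4638, 0.1275, 0.1227]
orientation: [0.254, 1.555, -0.249]
force: [-1.1, 0.3, 0.8]
opening: 0.0551
t 1.98 tcp box mm [-78.3   2.  122.7] dr to down [ 0.003  0.001 -0.003] Fbox [-1.1 -0.   0.8] open 55.1 q [-0.42  0.44  0.08  2.08 -0.06  0.63  0.95]
tab 2025 [-0.06879105  0.00033088  0.06908745] [[-0.0895 -0.009   0.0673]
 [-0.0472  0.0093  0.0704]]
hood 8957 [[-0.0454 -0.0371  0.0985]
 [-0.0054  0.038   0.1044]]
```

View pics/w1.png

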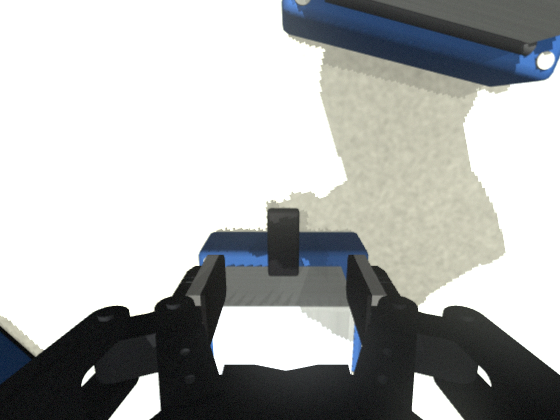

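The tab at (283,240) is centred between the fingers, and the wrist depth matches the model to about 1 mm. I'll descend and pinch.

```bash
python3 -m crank '{"dp":[[3.5,-0.15,-0.1],[3,0,-0.05],[1.2,0,0],[0,0,0]],"dr":[[0,0,0],[0,0,0],[0,0,0],[0,0,0]]}'
python3 -c "from h import *;st()"
python3 -m crank '{"dp":[[0,0,0],[0,0,0],[0,0,0],[0,0,0]],"dr":[[0,0,0],[0,0,0],[0,0,0],[0,0,0]]}' 1.0
python3 -c "from h import *;st()"
```

```text
t: 2.52
ee_pos: [0.4684, 0.1294, 0.0526]
orientation: [0.257, 1.543, -0.242]
force: [0.6, -0.7, -0.4]
opening: 0.0551
t 2.52 tcp box mm [-74.5   5.3  52.6] dr to down [ 0.004  0.011 -0.012] Fbox [ 0.8 -0.5 -0.4] open 55.1 q [-0.4   0.56  0.06  2.14 -0.07  0.43  0.96]
t: 3.02
ee_pos: [0.4677, 0.1244, 0.056]
orientation: [0.257, 1.543, -0.249]
force: [-1.3, -0.5, -1.4]
opening: 0.0183
t 3.02 tcp box mm [-73.6   0.4  56. ] dr to down [ 0.     0.012 -0.007] Fbox [-1.  -0.8 -1.4] open 18.3 q [-0.4   0.55  0.06  2.14 -0.07  0.44  0.96]
```

The pinch sits 11 mm too high, because the row fell short. I'll regrip lower.

```bash
python3 -m crank '{"dp":[[0,0,0],[0,0,0],[0.8,0,-0.3],[0.5,0,-0.1],[0.2,0,0]],"dr":[[0,0,0],[0,0,0],[0,0.012,0],[0,0,0],[0,0,0]]}' 5.0
python3 -c "from h import *;st()"
```

```text
t: 3.65
ee_pos: [0.4648, 0.1271, 0.0405]
orientation: [0.259, 1.554, -0.246]
force: [0.3, -0.1, -0.9]
opening: 0.0499
t 3.65 tcp box mm [-77.2   2.   40.5] dr to down [ 0.001  0.001 -0.009] Fbox [ 0.3  0.  -0.9] open 49.9 q [-0.39  0.58  0.05  2.15 -0.08  0.41  0.97]
```

```bash
python3 -m crank '{"dp":[[-0.3,-0.2,0],[0,0,0],[0,0,0],[0,0,0]],"dr":[[0,0,0],[0,0,0],[0,0,0],[0,0,0]]}' 1.0
python3 -c "from h import *;st()"
```

```text
t: 4.15
ee_pos: [0.4643, 0.1257, 0.0439]
orientation: [0.26, 1.553, -0.245]
force: [1.0, 0.5, -0.6]
opening: 0.0186
t 4.15 tcp box mm [-77.3   0.5  43.9] dr to down [ 0.002  0.001 -0.01 ] Fbox [ 0.8  0.8 -0.6] open 18.6 q [-0.39  0.57  0.05  2.15 -0.08  0.41  0.97]
```

```bash
python3 -m crank '{"dp":[[-1.2,0,0.2],[-1.2,0,0.3],[-1.15,0,0.45],[-1.1,0,0.5]],"dr":[[0,0,0],[0,0,0],[0,0,0],[0,0,0]]}'
python3 -c "from h import *;st()"
```

```text
t: 4.65
ee_pos: [0.479, 0.1208, 0.0932]
orientation: [0.26, 1.553, -0.244]
force: [5.9, 0.1, -9.1]
opening: 0.0184
t 4.65 tcp box mm [-61.7   0.5  93.2] dr to down [ 0.002  0.001 -0.01 ] Fbox [ 5.6  1.9 -9.1] open 18.4 q [-0.38  0.5   0.06  2.08 -0.07  0.56  0.98]
```

```bash
python3 -m crank '{"dp":[[-1.05,0,0.65],[-0.95,0,0.7],[-0.9,0,0.85],[-0.8,0,0.9]],"dr":[[0,0,0],[0,0,0],[0,0,0],[0,0,0]]}'
python3 -c "from h import *;st()"
```

```text
t: 5.15
ee_pos: [0.5106, 0.1101, 0.1328]
orientation: [0.261, 1.552, -0.244]
force: [7.3, 1.5, -14.4]
opening: 0.0187
t 5.15 tcp box mm [-28.4   0.4 132.8] dr to down [ 0.001  0.002 -0.011] Fbox [  6.4   3.7 -14.4] open 18.7 q [-0.35  0.47  0.07  1.97 -0.06  0.7   1.01]
```

```bash
python3 -m crank '{"dp":[[-0.65,0,1.0],[-0.55,0,1.05],[-0.45,0,1.1],[-0.35,0,1.15]],"dr":[[0,0,0],[0,0,0],[0,0,0],[0,0,0]]}'
python3 -c "from h import *;st()"
```

```text
t: 5.65
ee_pos: [0.5506, 0.0967, 0.1532]
orientation: [0.259, 1.559, -0.244]
force: [-1.3, 5.2, -8.9]
opening: 0.0188
t 5.65 tcp box mm [ 13.7   0.4 153.2] dr to down [ 0.003 -0.005 -0.009] Fbox [-2.8  4.5 -8.9] open 18.8 q [-0.3   0.49  0.07  1.85 -0.06  0.8   1.06]
```

```bash
python3 -m crank '{"dp":[[-0.25,0,1.2],[-0.1,0,1.2],[0,0,1.2],[0.1,0,1.2],[0.2,0,1.1]],"dr":[[0,0,0],[0,0,0],[0,0,0],[0,0,0],[0,0,0]]}'
python3 -c "from h import *;st()"
```

```text
t: 6.28
ee_pos: [0.6086, 0.0774, 0.1539]
orientation: [0.258, 1.563, -0.243]
force: [-3.6, 4.4, -2.2]
opening: 0.0189
t 6.28 tcp box mm [ 75.    0.5 153.9] dr to down [ 0.004 -0.008 -0.009] Fbox [-4.8  3.  -2.2] open 18.9 q [-0.24  0.56  0.07  1.7  -0.06  0.88  1.11]
```

```bash
python3 -m crank '{"dp":[[0,0,0],[0,0,0],[0,0,0],[-3,0,0],[-4,0,0]],"dr":[[0,0,0],[0,0,0],[0,0,0],[0,0,0],[0,0,0]]}' 5
python3 -m crank '{"dp":[[-1,-2.2,-4.5],[0,-2.2,-4.5]],"dr":[[0,0,0],[0,0,0]]}' 0
python3 - <<'E'
from h import *
st()
for n in('top','side'):
    p,d,i=cam(n);Wb=(cloud(d,i)-O)@B;np.savez(n+'1.npz',p=p,Wb=Wb)
    if n=='side': cv2.imwrite('pics/s1.png',cv2.convertScaleAbs(cv2.resize(p[90:260,170:340],None,fx=3.5,fy=3.5,interpolation=2),alpha=1.6))
E
```

```text
t: 6.9
ee_pos: [0.6102, 0.0733, 0.2247]
orientation: [0.257, 1.561, -0.247]
force: [0.3, -0.4, 0.3]
opening: 0.05
t: 7.15
ee_pos: [0.5134, 0.06, 0.2382]
orientation: [0.259, 1.552, -0.245]
force: [-0.3, 0.1, -0.3]
opening: 0.0141
t 7.15 tcp box mm [ -9.9 -46.3 238.2] dr to down [ 0.002  0.002 -0.009] Fbox [-0.3 -0.  -0.3] open 14.1 q [-0.27  0.33  0.09  1.85 -0.04  0.96  1.09]
```

View pics/s1.png

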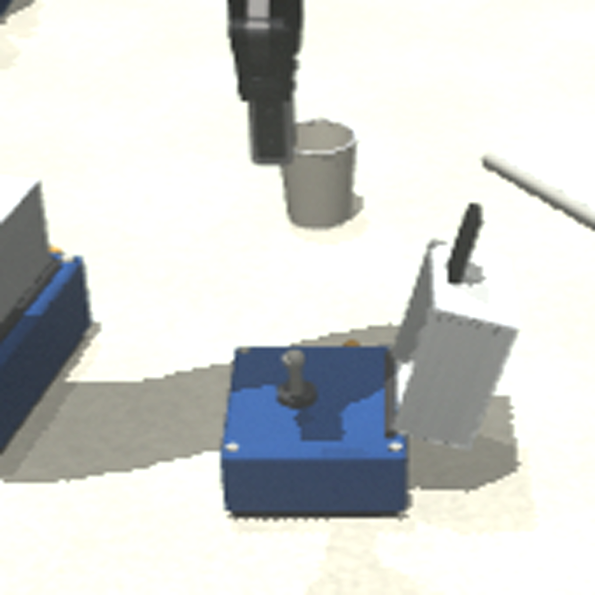

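The guard stays open with its tab leaning back at (465,240), and the toggle is exposed at (293,360). I'll come down on its −y side.

```bash
python3 -m crank '{"dp":[[5,-0.9,-0.2],[5,0,0],[4,0,0],[2.0,0,0],[0,0,0]],"dr":[[0,0,-0.009],[0,0,0],[0,0,0],[0,0,0],[0,0,0]]}'
python3 - <<'E'
from h import *
st()
for n in('top','side'):
    Wb=np.load(n+'1.npz')['Wb']
    k=(abs(Wb[...,0]+.012)<.03)&(abs(Wb[...,1])<.035)&(Wb[...,2]>.078)&(Wb[...,2]<.098)
    print(n,k.sum(),np.median(Wb[k],0).round(4) if k.any() else '')
E
```

```text
t: 7.88
ee_pos: [0.5095, 0.0516, 0.0771]
orientation: [0.253, 1.547, -0.25]
force: [0.2, -0.8, 0.2]
opening: 0.0
t 7.88 tcp box mm [-10.9 -55.4  77.1] dr to down [ 0.002  0.009 -0.003] Fbox [ 0.4 -0.7  0.2] open 0.0 q [-0.24  0.54  0.06  2.05 -0.06  0.54  1.12]
top 0 
side 33 [-0.0113 -0.0175  0.091 ]
```

```bash
python3 -m crank '{"dp":[[0.3,0.8,0],[0,0.9,0],[0,0.9,0],[0,0.9,0]],"dr":[[0,0.009,0],[0,0,0],[0,0,0],[0,0,0]]}'
python3 -c "from h import *;st()"
```

```text
t: 8.38
ee_pos: [0.5235, 0.0864, 0.0773]
orientation: [0.256, 1.551, -0.249]
force: [-1.0, -1.2, 2.0]
opening: 0.0001
t 8.38 tcp box mm [ -8.6 -18.   77.3] dr to down [ 0.001  0.004 -0.005] Fbox [-0.6 -1.5  2. ] open 0.1 q [-0.3   0.56  0.07  2.   -0.07  0.58  1.07]
```

```bash
python3 -m crank '{"dp":[[0.3,0.7,-0.1],[0.2,0.6,-0.1]],"dr":[[0,0,0],[0,0,0]]}'
python3 -c "from h import *;st()"
python3 -m crank '{"dp":[[0.1,0.4,0]],"dr":[[0,0,0]]}'
python3 -c "from h import *;st()"
```

```text
t: 8.62
ee_pos: [0.5265, 0.1008, 0.0726]
orientation: [0.256, 1.55, -0.248]
force: [1.3, -1.9, -0.2]
opening: 0.0001
t 8.62 tcp box mm [-10.4  -3.3  72.6] dr to down [ 0.002  0.005 -0.005] Fbox [ 1.9 -1.4 -0.2] open 0.1 q [-0.32  0.57  0.07  1.99 -0.07  0.57  1.04]
t: 8.75
ee_pos: [0.5269, 0.1022, 0.0716]
orientation: [0.254, 1.551, -0.252]
force: [-6.9, -18.2, 19.6]
opening: -0.0001
t 8.75 tcp box mm [-10.4  -1.9  71.6] dr to down [ 0.     0.005 -0.002] Fbox [ -0.8 -19.4  19.6] open -0.1 q [-0.33  0.58  0.07  1.99 -0.07  0.57  1.04]
```

Force rose to 19 N, so the lever is at its stop. I'll back off, lift, and check the lever.

```bash
python3 -m crank '{"dp":[[0,-1.5,0],[-5,-0.5,0],[-5,0,0],[-4.5,0,0]],"dr":[[0,0,0],[0,0,0],[0,0,0],[0,0,0]]}'
python3 - <<'E'
from h import *
st()
p,d,i=cam('side');Wb=(cloud(d,i)-O)@B
k=(abs(Wb[...,0]+.012)<.03)&(abs(Wb[...,1])<.035)&(Wb[...,2]>.080)&(Wb[...,2]<.098)
print(k.sum(),np.median(Wb[k],0).round(4),Wb[k].min(0),Wb[k].max(0))
cv2.imwrite('pics/s2.png',cv2.convertScaleAbs(cv2.resize(p[90:260,170:340],None,fx=3.5,fy=3.5,interpolation=2),alpha=1.6))
E
```

```text
t: 9.25
ee_pos: [0.5171, 0.0824, 0.2161]
orientation: [0.252, 1.56, -0.255]
force: [0.9, -0.2, 0.3]
opening: 0.0003
t 9.25 tcp box mm [-13.5 -23.8 216.1] dr to down [ 0.    -0.003  0.002] Fbox [0.9 0.1 0.3] open 0.3 q [-0.32  0.37  0.1   1.86 -0.04  0.92  1.05]
38 [-0.0125  0.0133  0.0891] [-0.01706214  0.00788634  0.08002215] [-0.00628265  0.01884267  0.0940764 ]
```

View pics/s2.png

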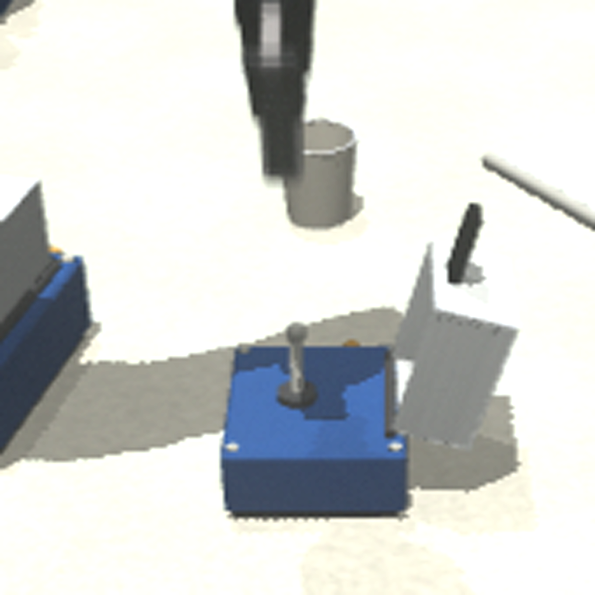

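```bash
python3 - <<'E'
from h import *
from scipy.optimize import least_squares
P=[]
for n in('side','side','side','top'):
    p,d,i=cam(n);Wb=(cloud(d,i)-O)@B
    k=(abs(Wb[...,0]+.012)<.02)&(abs(Wb[...,1])<.035)&(Wb[...,2]>.082)&(Wb[...,2]<.096)
    print(n,k.sum()); 
    if n=='side':P.append(Wb[k])
P=np.concatenate(P)
r=least_squares(lambda c:np.linalg.norm(P-c,axis=1)-.0065,P.mean(0)+[0,.004,-.003],loss='soft_l1',f_scale=.001)
print(r.x.round(4),np.std(r.fun)); print('angle',.45+np.arctan2(r.x[1],r.x[2]-.052))
E
```

```text
side 35
side 34
side 33
top 0
[-0.0122  0.017   0.0874] 0.0011030309696666927
angle 0.8971520907127253
```

The toggle measures 0.897 rad, so it is fully on. Now I'll go over and behind the tab.

```bash
python3 -m crank '{"dp":[[0,0.6,3.7],[0,0.6,3.7],[0,0.6,3.7],[0,0.5,3.2],[0,0,0]],"dr":[[0,0,0],[0,0,0],[0,0,0],[0,0,0],[0,0,0]]}'
python3 -c "from h import *;st()"
```

```text
t: 10.12
ee_pos: [0.6594, 0.059, 0.2032]
orientation: [0.248, 1.574, -0.256]
force: [-0.1, -0.3, -0.7]
opening: -0.0002
t 10.12 tcp box mm [129.   -0.8 203.2] dr to down [ 0.003 -0.017  0.008] Fbox [-0.  -0.3 -0.7] open -0.2 q [-0.22  0.59  0.1   1.5  -0.07  1.08  1.15]
```

```bash
python3 -m crank '{"dp":[[2.2,0,0.2],[1.6,0,0.1],[0,0,0]],"dr":[[0,-0.017,0.008],[0,0,0],[0,0,0]]}'
python3 -c "from h import *;st()"
```

```text
t: 10.5
ee_pos: [0.6586, 0.0586, 0.1603]
orientation: [0.25, 1.563, -0.252]
force: [0.2, -0.8, 0.3]
opening: 0.0001
t 10.50 tcp box mm [128.3  -1.5 160.3] dr to down [ 0.003 -0.007  0.003] Fbox [ 0.5 -0.7  0.3] open 0.1 q [-0.22  0.62  0.1   1.56 -0.07  0.97  1.15]
```

```bash
python3 -m crank '{"dp":[[0,0.1,-1.2],[0,0,-1.2],[0,0,-1.2],[0,0,-1.2],[0,0,-1.2]],"dr":[[0,0,0],[0,0,0],[0,0,0],[0,0,0],[0,0,0]]}'
python3 -c "from h import *;st()"
```

```text
t: 11.12
ee_pos: [0.5985, 0.0804, 0.163]
orientation: [0.251, 1.561, -0.251]
force: [0.4, 0.0, 0.3]
opening: 0.0003
t 11.12 tcp box mm [6.44e+01 1.00e-01 1.63e+02] dr to down [ 0.004 -0.005  0.001] Fbox [0.4 0.2 0.3] open 0.3 q [-0.27  0.54  0.1   1.72 -0.07  0.89  1.1 ]
```

```bash
python3 -m crank '{"dp":[[0,0,-1.2],[0,0,-1.2],[0,0,-1.2]],"dr":[[0,0,0],[0,0,0],[0,0,0]]}'
python3 -c "from h import *;st()"
python3 -m crank '{"dp":[[0,0,-1.0],[-1,0,-0.5],[-4,0,0],[-4,0,0]],"dr":[[0,0,0],[0,0,0],[0,0,0],[0,0,0]]}'
python3 - <<'E'
from h import *
st()
p,d,i=cam('side')
cv2.imwrite('pics/s3.png',cv2.convertScaleAbs(cv2.resize(p[90:260,170:340],None,fx=3.5,fy=3.5,interpolation=2),alpha=1.6))
E
```

```text
t: 11.5
ee_pos: [0.5618, 0.0926, 0.1634]
orientation: [0.251, 1.561, -0.25]
force: [0.6, -0.8, -0.3]
opening: -0.0004
t 11.50 tcp box mm [ 25.7   0.  163.4] dr to down [ 0.004 -0.004  0.001] Fbox [ 0.8 -0.5 -0.3] open -0.4 q [-0.31  0.49  0.1   1.81 -0.06  0.85  1.07]
t: 12.0
ee_pos: [0.5446, 0.0977, 0.2544]
orientation: [0.248, 1.566, -0.252]
force: [1.1, -0.3, 0.3]
opening: -0.0002
t 12.00 tcp box mm [  7.8  -0.6 254.4] dr to down [ 0.005 -0.009  0.004] Fbox [1.1 0.1 0.3] open -0.2 q [-0.34  0.38  0.11  1.72 -0.05  1.05  1.04]
```

View pics/s3.png

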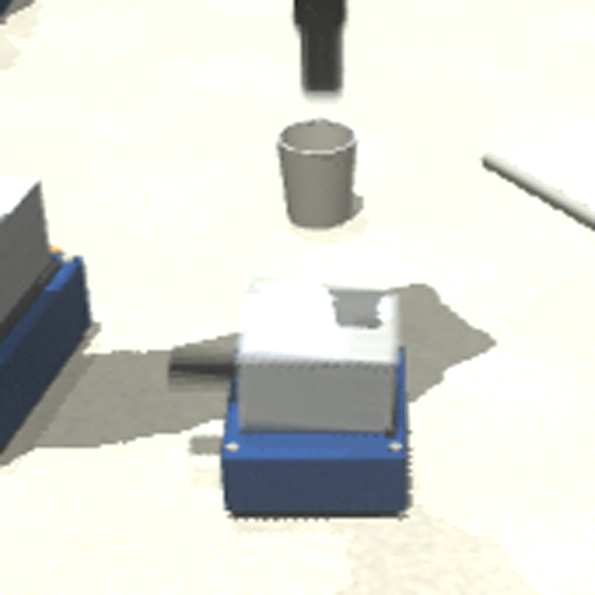

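The guard dropped and is back over the box, though it is slightly blurred and may still be settling. I'll let it settle, check its angle by depth, and hand in.

```bash
python3 -m crank '{"dp":[[0,0,0],[0,0,0],[0,0,0],[0,0,0],[0,0,0]],"dr":[[0,0,0],[0,0,0],[0,0,0],[0,0,0],[0,0,0]]}'
python3 - <<'E'
from h import *
st()
p,d,i=cam('side');Wb=(cloud(d,i)-O)@B
k=(abs(Wb[...,0])<.04)&(abs(Wb[...,1])<.036)&(Wb[...,2]>.09)&(Wb[...,2]<.125)
P=Wb[k];c=np.linalg.lstsq(np.c_[P[:,:2],np.ones(len(P))],P[:,2],rcond=None)[0];print('hood top',np.median(P,0).round(4),'slope x',c[0])
k=(p.max(2)<40)&(Wb[...,0]>-.095)&(Wb[...,0]<-.05)&(abs(Wb[...,1])<.012)&(Wb[...,2]>.055)&(Wb[...,2]<.1);print('tab',k.sum(),np.median(Wb[k],0).round(4))
W=cloud(d,i);q=(abs(W[...,0]-.54)<.03)&(abs(W[...,1]+.19)<.03)&(W[...,2]>.074)&(W[...,2]<.09);print('lamp ball',W[q].mean(0).round(4))
print('prev',end=' ');z=np.load('side0.npz');W=cloud(z['d'],i);q=(abs(W[...,0]-.54)<.03)&(abs(W[...,1]+.19)<.03)&(W[...,2]>.074)&(W[...,2]<.09);print(W[q].mean(0).round(4))
E
```

```text
t: 12.68
ee_pos: [0.5462, 0.0977, 0.259]
orientation: [0.251, 1.56, -0.25]
force: [-0.2, -0.1, 0.2]
opening: 0.0001
t 12.68 tcp box mm [  9.3  -0.  259. ] dr to down [ 0.004 -0.004  0.   ] Fbox [-0.1 -0.2  0.2] open 0.1 q [-0.34  0.38  0.11  1.72 -0.05  1.06  1.04]
hood top [ 0.0003 -0.0015  0.1034] slope x -0.0008668898422941216
tab 63 [-0.0716 -0.0078  0.0667]
lamp ball [ 0.542  -0.1983  0.085 ]
prev [ 0.5422 -0.1979  0.0853]
```

```bash
python3 -c "
from workcell import workorder;print(workorder.job_done())"
```

```text
the job is handed in; nothing more can be done
None
```

The cooling-water pump is switched on, the guard is shut over its toggle again, and the job is handed in at about 12.7 s on the robot's clock. I picked the smallest of the three guarded boxes. I swung its cover back by the tab until it stayed open, pushed the toggle to its stop, then tipped the cover forward from behind so it dropped shut.

Last checks:
- **Toggle:** it measured 0.897 rad (0.9 is fully on), taken before the cover closed; it can't be seen now.
- **Cover:** the hood top is level at 103 mm (102 mm when shut), with the tab back in its shut position.
- **Lamp toggle:** its ball is within 0.5 mm of where it started.
- **Forces:** readings after each move peaked at about 28 N, when the toggle reached its stop, and the arm was clear of everything at hand-in.

The first pinch on the tab sat about 11 mm too high, so I regripped lower before lifting. No check failed or disagreed.

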